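# Index the pail carriage and hang the chip pail on it

## Task

First pull up the red plunger knob on the hook carriage, slide the carriage along its rail and let the pin drop fully home in the hole marked by the green tag. Then lift the chip pail by its rim out of the drip tray under the chute, stand it on the black mat with its bail still folded down and let go of it, swing the bail upright while the pail stays standing on the mat, and hang the pail by the bail in the carriage's double hook. Keep the pail upright and leave the other things on the bench where they are.

Things in the scene. Friction and masses are not known exactly. Their poses are not given: they have to be found in the camera images.
- rack: Steel index bar 40 x 330 x 25 mm on two green posts, fixed; origin on the bench under the bar's middle, x across the bar (the hook side is -x, towards the robot), y along the bar, z up. Bar top at 205 mm. Four square holes 13 mm wide along y at y = -82.5, -27.5, 27.5 and 82.5 mm on its centre line.
- carriage (a joint): Blue carriage 90 mm wide that slides along the bar; value in m, 0 at the first hole (y = -82.5 mm of the rack, where it starts pinned), growing towards +y of the rack; the holes are at 0, 0.055, 0.110 and 0.165. It slides with about 1.5 N and stays where it is left once pinned.
- plunger (a joint): Spring plunger with its pin, upright in the carriage; value in m: 0 = pin home in a hole, grows upward to 0.018. Above 0.011 the pin is clear of the bar; on the bar between holes it rests at about 0.010. The spring pushes down with 6 N when home and 11 N when fully raised.
- knob (a point): Middle of the red round plunger knob, 30 mm in diameter and 22 mm tall (11 mm above and below this point), 249 mm above the bench when the pin is home; a 20 mm wide barrel stands below it and the carriage's flat top lies 30 mm below this point. It moves with the pin. Taken from above with the fingers along the bar or across it.
- pin_axis (a point): Point on the pin's axis at the height of the bar's top; moves with the carriage, axes as the rack's.
- hook_seat (a point): Double hook, axes as the rack's: two bent prongs 9 mm thick, 67 mm free between them along y for the fingers. The point: middle of the bail's grip when the pail hangs, halfway between the prongs, 99 mm to -x of the pin axis, 253 mm high. Each prong is a V-shaped trough along x, its bottom at 247 mm, its ends 27 mm to -x and 29 mm to +x of the point at 273 mm: come in from -x above the ends, then lower.
- tag_green: Green marking block 16 x 28 x 30 mm fixed on the bar's +x flank beside the hole to be used; origin at its underside, 29 mm to +x of that hole's centre at the same y of the rack. Axes as the rack's. It may be at any of the three holes where the carriage is not parked.
- tag_white_a: White block like the green one, beside another hole.
- tag_white_b: White block like the green one, beside another hole.
- outlet: Fixed green machine outlet; origin on the bench below the pail's place, x away from the robot. Drip tray 130 x 150 mm (floor 4 mm thick, kerb 12 mm high, front edge at x = -63 mm). Over its rear a 150 mm wide sheet chute, lip at x = 69 mm, 145 mm above the bench, rising to 190 mm at the housing (100 x 200 x 215 mm, x = 155 to 255 mm).
- mat: Black rubber mat 130 x 130 x 3 mm lying in front of the drip tray, fixed; origin at its centre on the bench.
- pail: Open metal pail 105 mm high, base 88 mm, rim 114 mm in diameter, about 0.5 kg; origin at the centre of its underside, z up. Rolled rim 8 mm thick (49 to 57 mm from the axis), 95 to 105 mm above the origin; wall below 4 mm. The bail's hinge line is parallel to y, 85 mm above the origin; the folded bail lies flat to +x at that height, under the chute at the start.
- bail (a joint): Bail of the pail, rad: 0 = folded flat to the pail's +x, 1.57 = upright, 3.14 = flat to -x. Swings freely and falls back when let go.
- bail_grip (a point): Middle of the bail's wooden grip, a roller 16 mm in diameter, 50 mm long, parallel to the pail's y axis, free to spin; 100 mm from the hinge line, which crosses the pail's axis 85 mm above its underside. Beside it the bare wire (7 mm) runs 22 mm straight on, then to two legs 126 mm apart. Axes: x from hinge to grip, y along the grip.
- oil_bottle: White bottle with a yellow label, 54 mm in diameter, 150 mm tall, origin at its underside.
- jar: Amber jar with dark cap, 64 mm in diameter, 70 mm tall, origin at its underside.
- wrench: Steel wrench 180 mm long lying on the bench below the rail's hooks, origin at its middle.
- bin: Open orange bin 90 x 150 x 55 mm standing below the rail, origin at its underside.
- hammer: Hammer 260 mm long lying at the left, origin at its middle.
- tin: Tin can 80 mm in diameter, 110 mm tall, at the right, origin at its underside.
- brush: Brush 200 mm long lying at the front right, origin at its middle.
Not all that is in view belongs to the job. Of the things that look like the pail, take the one that is nearest to the robot's base at the start. Several things have the shape of the mat; the one meant has the colours described above.

How it is judged:
On the way, in this order (a step that is already met when the one before it is completed fails the run):
1. the carriage is pinned in the hole at the green tag, the pin fully home, and the knob let go (y of pin_axis in the frame of tag_green between -0.005 and 0.005 m and value of joint plunger below 0.003 m and contact force between the fingers and carriage below 0.2 N), for 0.2 s.
2. the pail stands on the mat, bail folded down, let go (horizontal distance between pail and mat below 0.045 m and height (world z) of pail below 0.008 m and angle between pail's own z axis and vertical below 0.08 rad and value of joint bail below 0.3 rad and contact force between the fingers and pail below 0.2 N and linear speed of pail below 0.02 m/s), for 0.2 s.
3. the bail is upright while the pail stands on the mat (value of joint bail between 1.25 and 1.9 rad and height (world z) of pail below 0.025 m and horizontal distance between pail and mat below 0.08 m and angle between pail's own z axis and vertical below 0.15 rad), for 0.05 s.
At the end, for the whole second after the job is handed in: The pail hangs still and untouched by its bail in both prongs (grip within 15 mm of hook_seat, 8 mm in height), upright within 0.2 rad, over 55 mm above the bench; the carriage is pinned at the green tag (within 5 mm along the bar, plunger within 3 mm of home) (y of pin_axis in the frame of tag_green between -0.005 and 0.005 m and value of joint plunger below 0.003 m and x of bail_grip in the frame of hook_seat between -0.015 and 0.015 m and y of bail_grip in the frame of hook_seat between -0.015 and 0.015 m and z of bail_grip in the frame of hook_seat between -0.008 and 0.008 m and height (world z) of pail above 0.055 m and angle between pail's own z axis and vertical below 0.2 rad and contact force between pail and carriage above 1.5 N and linear speed of pail below 0.05 m/s and contact force between the fingers and pail below 0.1 N).
It fails at once if the pail is tipped by more than 0.6 rad (angle between pail's own z axis and vertical above 0.6 rad).
It fails at once if another thing on the bench is moved by more than 30 mm (distance of any of oil_bottle, jar, wrench, bin, hammer, tin, brush from where it was at the start of the episode above 0.03 m).
It also fails if it takes over 72 s, if anything falls off the work surface, if the arm or the gripper's body presses on something with over 40 N, if the wrist force passes 120 N, or if a joint passes its speed limit or range.

## Robot

A 6-joint arm with a two-finger parallel gripper is mounted at the origin on the work surface. World frame = base frame: x ahead of the robot, y to its left, z up, the work surface at z = 0. Lengths are in m, angles in rad, forces in N, time in s.
With the tool pointing down it reaches from about 0.35 to 0.975 m from the base axis. Payload 4.9 kg.
Tool frame: the origin (TCP) lies at the very end of the fingers, on their centre line; the grasp point (between the pads) lies behind it (manip.grip_depth is the z of the grasp point in the tool frame, in m); z points along the fingers, y is the direction in which the jaws open and shut (so a half turn about z gives the same grasp; the last joint's range is limited). The gripper opens to 85 mm and grips with 20 to 120 N. Pads are 22 mm wide; open, the fingers measure 114 mm over their backs; the gripper's body (76 mm by 85 mm) begins 54 mm behind the grasp point. The pads swing forward as they close: fully open they stand 13 mm farther back than shut.
Start: joints at [1.16, 0.053, 1.613, -0, 1.476, -0.119], TCP at [0.18, 0.599, 0.231] pointing down, gripper open.
Joint ranges: [-3.01, 3.01], [-1.01, 2.22], [0.06, 2.58], [-1.02, 4.17], [0.09, 2.62], [-3.14, 3.14]. Speed limits (rad/s): [2.57, 2.57, 3.14, 3.14, 3.14, 3.14].

## Interface

Orientations are given as a unit quaternion [w, x, y, z].
In Python, from plant import state, optics, manip, silhouettes, place_of gives the robot as it stands. The module is installed in compiled form; this text tells all that it offers.
- The arm moves only by the tool jog_arm, never from a script. Its argument "increments" is a list of rows, each an object with "slide": the shift along the tool's x, y, z in mm, a list of three; "rotation": the turn, a rotation vector about the tool's x, y, z in degrees, a list of three. A call has 1 to 20 rows; each row shifts and turns the commanded pose from where the row before left it, along the tool's axes as they then stand; what a row does not reach is not made up. A row lasts 1/12 s, in which the tool goes at most 41.7 mm and 7.16 degrees, less where a joint would pass 70% of its speed; a pose out of reach is approached as far as the arm can. A call with a gripper value outside its range is refused whole. "fingers" is the opening, from 0 (shut) to 1 (fully open), set as the call begins (left out, the last holds). The fingers move at their own pace and stop on an object; the grip force is fixed at half the most. Time passes only in rows, so rows that do not move let the fingers close. It gives the time, the measured TCP pose, the force and the opening at its end, in the units of the state.
- state(): the state, without advancing time (a new reading comes with each control period).
- optics.grab_frame(name): name is "scene" or "top"; returns a dict with "frame" (420x560x3 uint8, blue, green, red), "camera_matrix" (3x3 intrinsics, pixels), "R" (3x3) and "t" (3): a world point X has camera coordinates R X + t. Camera axes: x right, y down, z forward; pixel columns grow to the right and rows downward; lengths in m; the calibration is good to about 2 mm. A picture is of the moment at which its call begins. There is no depth.
- manip.job_done(): hands the job in, once; it reports no verdict.
Trained networks look in the newest picture that a camera, given by its name, has taken for a name from the list of things; names that differ only in an ending like _2 or _b are one class to them, and where a whole thing is asked for, a point or a joint stands for the part that bears it (a point fixed in the world has none). Each returns a list of dicts, best first, with "score" (0 to 1); they miss things now and then, are a little off and sometimes report something else, mostly with a low value. They report only what shows in the picture. A call takes as long as a camera call. They do not tell look-alikes from the thing itself.
- silhouettes(thing, camera): "mask" (420x560 bool, what is visible of it) and "bbox" ([left, top, right, bottom] in pixels, round what is visible of it).
- place_of(thing, camera): "uv" ([column, row] in pixels: a listed point, or the origin of a listed thing).
The state is a dict: "time": time; "joint_pos": joint angles; "joint_vel": joint speeds; "joint_efforts": joint torques, N m; "tool_pos": TCP position; "tool_rot": TCP orientation; "contact_force": force on the tool from outside, world axes, zero at the start; "ft_torque": the same for the moment, N m; "gripper_width": opening from 0.0 (shut) to 1.0 (fully open).
Only numpy, scipy, OpenCV 4.12 (cv2) and the standard library are available. Lean on these libraries where they do the work, as an engineer would, in place of code of your own. Each camera call takes 0.05 s, during which the arm holds its last target.

## Working session

There is one attempt and no reset: what is moved stays moved. The work goes in short steps, Python scripts to look and compute and a tool call to move; the robot and the scene stay as the last step left them, time stands still between calls to the robot, and variables do not carry over. Pictures are saved under pics/ and viewed, and the job is handed in when it is done.

Besides the shell and the picture viewer there is one more tool, called after "Call:" as name(argument=value, ...) on one line, values as JSON. jog_arm: Moves the arm, as the interface text tells. Its arguments: {"type":"object","properties":{"increments":{"type":"array","items":{"type":"object","properties":{"slide":{"type":"array","items":{"type":"number"}},"rotation":{"type":"array","items":{"type":"number"}}}}},"fingers":{"type":"number"}},"required":["increments"]}

```bash
mkdir -p pics; ls
cat > h.py <<'E'
import numpy as np, cv2
from plant import state, optics, manip, silhouettes, place_of
def grab(n,fn=None):
    f=optics.grab_frame(n)
    if fn: cv2.imwrite('pics/'+fn,f['frame'])
    return f
def ray(f,uv):
    K,R,t=np.array(f['camera_matrix']),np.array(f['R']),np.array(f['t'])
    d=R.T@np.linalg.solve(K,[uv[0],uv[1],1.]); return -R.T@t,d
def atz(f,uv,z):
    c,d=ray(f,uv); return c+d*(z-c[2])/d[2]
def proj(f,X):
    K,R,t=np.array(f['camera_matrix']),np.array(f['R']),np.array(f['t'])
    p=K@(R@np.array(X)+t); return p[:2]/p[2]
def tri(f1,u1,f2,u2):
    c1,d1=ray(f1,u1);c2,d2=ray(f2,u2);d1/=np.linalg.norm(d1);d2/=np.linalg.norm(d2)
    s=np.linalg.lstsq(np.c_[d1,-d2],c2-c1,rcond=None)[0]
    a=c1+s[0]*d1;b=c2+s[1]*d2
    return (a+b)/2,np.linalg.norm(a-b)
E
python3 - <<'E'
from h import *
np.set_printoptions(precision=4,suppress=True)
s=state();print(s, manip.grip_depth)
a=grab('scene','s0.png');b=grab('top','t0.png')
for n,f in(('scene',a),('top',b)):
    print(n,ray(f,[280,210]))
    for th in ['rack','carriage','knob','pin_axis','hook_seat','tag_green','tag_white_a','outlet','mat','pail','bail_grip','oil_bottle','jar','wrench','bin','hammer','tin','brush']:
        try:
            print(th,[(np.round(r['uv'],1).tolist(),round(r['score'],2)) for r in place_of(th,n)[:4]])
        except Exception as e: print(th,e)
E
```

```text
pics
{'time': 0.0, 'joint_pos': array([ 1.16  ,  0.0533,  1.6143,  0.    ,  1.476 , -0.119 ]), 'joint_vel': array([ 0.0008,  0.0002,  0.0021,  0.0012, -0.0021,  0.0005]), 'joint_efforts': array([ -0.0018, -39.3672, -37.0175,  -0.0003,   0.0069,  -0.    ]), 'tool_pos': array([0.1795, 0.598 , 0.2301]), 'tool_rot': array([-0.0003,  0.1454,  0.9894, -0.001 ]), 'contact_force': array([-0.4422, -0.1439, -1.0763]), 'ft_torque': array([ 0.0186,  0.0041, -0.0187]), 'gripper_width': 0.9962394776905237} -0.0187
scene (array([ 1.1873, -0.3986,  1.1201]), array([-0.5508,  0.3154, -0.7728]))
rack []
carriage it knows: bail_grip, bin, brush, hammer, hook_seat, jar, knob, mat, oil_bottle, outlet, pail, pin_axis, rack, tag_green, tag_white, tin, wrench
knob [([211.6, 265.4], 0.63)]
pin_axis [([209.8, 275.8], 0.68)]
hook_seat [([196.3, 240.3], 0.85)]
tag_green [([269.9, 260.2], 0.56), ([244.7, 301.3], 0.43)]
tag_white_a [([249.8, 267.3], 0.6), ([233.3, 276.2], 0.47)]
outlet [([349.5, 237.6], 0.95)]
mat [([309.1, 170.3], 0.7), ([330.3, 206.1], 0.64)]
pail [([316.5, 316.0], 0.92), ([346.6, 234.5], 0.82)
[... 478 characters left out ...]
ite, tin, wrench
knob [([376.4, 158.3], 0.63)]
pin_axis [([372.0, 164.4], 0.63)]
hook_seat []
tag_green [([312.1, 157.8], 0.52)]
tag_white_a [([349.1, 160.3], 0.6), ([332.6, 158.1], 0.42)]
outlet [([201.5, 191.3], 0.95)]
mat [([199.5, 238.0], 0.69), ([190.1, 302.5], 0.56), ([202.4, 193.2], 0.45)]
pail [([285.8, 139.1], 0.64), ([205.2, 195.6], 0.6)]
bail_grip [([277.3, 100.6], 0.82), ([371.3, 164.7], 0.54), ([347.5, 159.3], 0.37)]
oil_bottle [([168.1, 170.7], 0.85), ([336.8, 184.8], 0.43), ([196.1, 238.2], 0.25)]
jar [([277.0, 266.8], 0.6)]
wrench [([340.3, 226.0], 0.89)]
bin [([336.3, 182.2], 0.57)]
hammer []
tin [([331.2, 162.2], 0.65), ([418.3, 219.4], 0.58)]
brush [([365.1, 290.0], 0.64)]
```

View pics/s0.png

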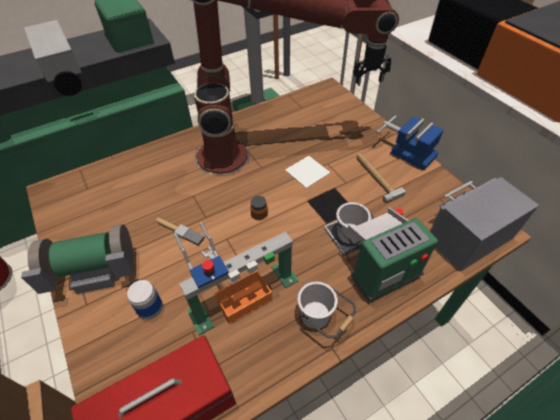

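View pics/t0.png

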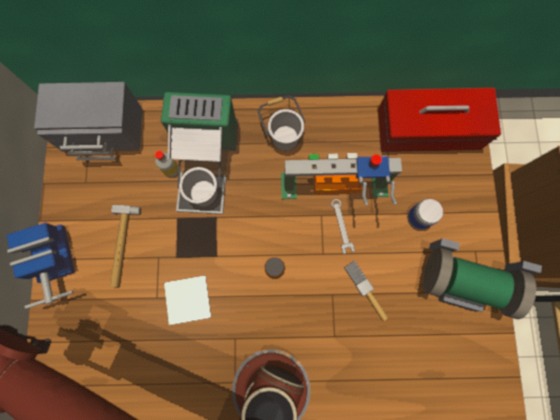

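Run:
```python
import cv2
a=cv2.imread('pics/s0.png');b=cv2.imread('pics/t0.png')
cv2.imwrite('pics/s0c.png',cv2.resize(a[130:350,150:420],None,fx=2.9,fy=2.7,interpolation=cv2.INTER_CUBIC)[:600,:800])
cv2.imwrite('pics/t0c.png',cv2.resize(b[80:320,150:430],None,fx=2.5,fy=2.5,interpolation=cv2.INTER_CUBIC))
```

```text
(no output)
```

View pics/s0c.png

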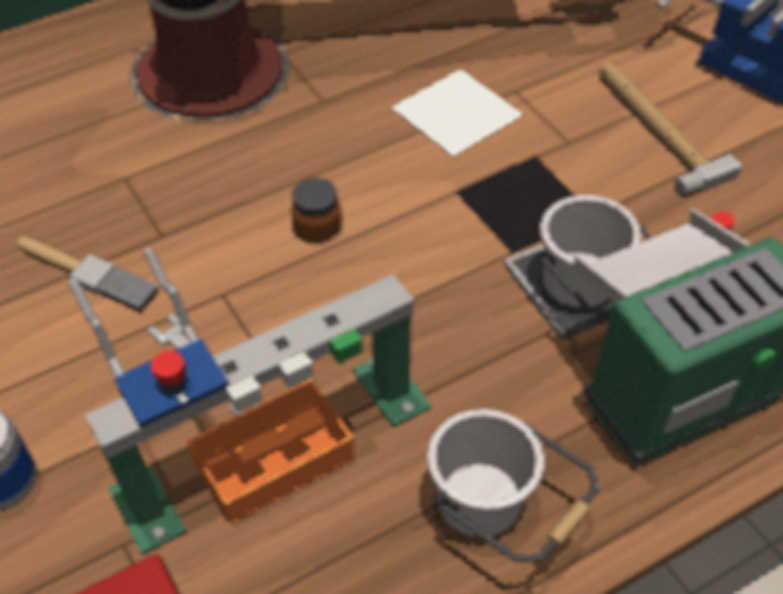

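View pics/t0c.png

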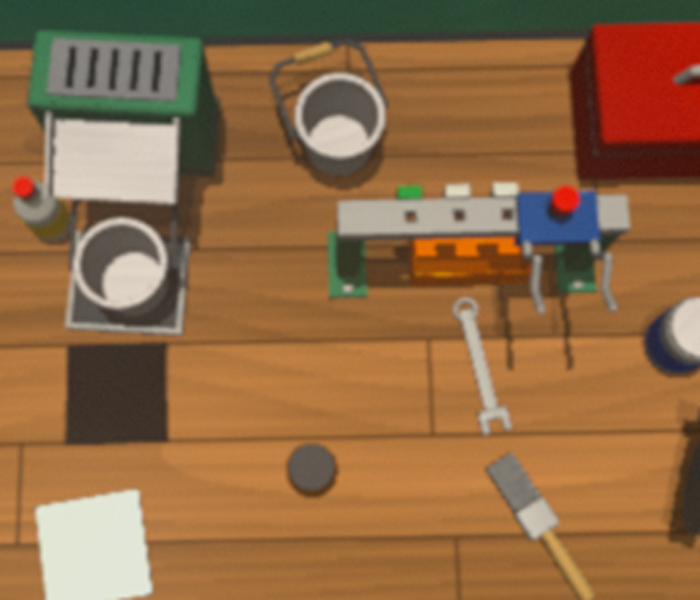

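The pail meant is the one in the tray (top ~203,188, scene ~352,222). The look-alike is at top 285,130, scene 318,305. The mat meant is the black one (top 196,238), not the white sheet at (187,300). The green tag is at the hole farthest from the carriage, top (313,157). Next I measure these precisely.

Run:
```python
from h import *
np.set_printoptions(precision=4,suppress=True)
import pickle
a=grab('scene');b=grab('top')
pickle.dump((a,b),open('f0.pkl','wb'))
def blob(f,lo,hi,box):
    h=cv2.cvtColor(f['frame'],cv2.COLOR_BGR2HSV); m=cv2.inRange(h,np.array(lo),np.array(hi))
    x0,y0,x1,y1=box; mm=np.zeros_like(m); mm[y0:y1,x0:x1]=m[y0:y1,x0:x1]
    n,l,st,c=cv2.connectedComponentsWithStats(mm); i=1+np.argmax(st[1:,4]); return c[i],st[i]
kb=blob(b,(0,150,120),(8,255,255),(360,145,392,172));ka=blob(a,(0,150,120),(8,255,255),(195,250,225,280))
print('knob',kb,ka,tri(a,ka[0],b,kb[0]),atz(b,kb[0],.252),atz(a,ka[0],.252))
gb=blob(b,(45,120,60),(75,255,255),(300,148,322,163));ga=blob(a,(45,120,60),(75,255,255),(258,245,280,270))
print('tag',gb,ga,tri(a,ga[0],b,gb[0]))
# mat
g=cv2.cvtColor(b['frame'],cv2.COLOR_BGR2GRAY)
mm=silhouettes('mat','top')
for r in mm: print('mat',r['score'],r['bbox'])
bl=(g<62).astype(np.uint8); m2=np.zeros_like(bl); m2[212:262,170:222]=bl[212:262,170:222]
n,l,st,c=cv2.connectedComponentsWithStats(m2);i=1+np.argmax(st[1:,4]);print(st[i],c[i])
ct=max(cv2.findContours((l==i).astype(np.uint8),0,1)[0],key=cv2.contourArea);print(cv2.minAreaRect(ct),atz(b,c[i],.003))
for r in silhouettes('pail','top')+silhouettes('pail','scene'): print('pail',r['score'],r['bbox'],r['mask'].sum())
for nm,im,box,k in(('p_rack.png',b['frame'],(270,145,410,215),5.7),('p_pail.png',b['frame'],(150,85,260,230),4.1),('p_rs.png',a['frame'],(160,210,310,340),4.5),('p_ps.png',a['frame'],(290,180,440,300),5)):
    x0,y0,x1,y1=box; cv2.imwrite('pics/'+nm,cv2.resize(im[y0:y1,x0:x1],None,fx=k,fy=k,interpolation=cv2.INTER_CUBIC))
```

```text
knob (array([375.6207, 158.8391]), array([371, 154,  10,  11,  87], dtype=int32)) (array([207.3133, 264.4699]), array([203, 259,  10,  11,  83], dtype=int32)) (array([ 0.6309, -0.3007,  0.2569]), np.float64(5.850571203653669e-05)) [ 0.6326 -0.3018  0.252 ] [ 0.6278 -0.3001  0.252 ]
tag (array([313.4884, 156.3023]), array([309, 154,  10,   5,  43], dtype=int32)) (array([269.2295, 257.3443]), array([265, 253,   9,  10,  61], dtype=int32)) (array([ 0.662 , -0.1365,  0.1986]), np.float64(0.001236583176543436))
mat 0.85 [175.9, 217.9, 215.3, 258.4]
mat 0.75 [169.0, 277.8, 215.2, 323.6]
mat 0.72 [177.8, 169.3, 180.8, 179.9]
[ 177  218   39   39 1474] [196.2469 236.9559]
((196.0, 237.0), (38.0, 38.0), 90.0) [0.4641 0.2315 0.003 ]
pail 0.82 [175.3, 171.3, 220.0, 205.4] 1145
pail 0.66 [265.5, 96.0, 305.1, 152.9] 1247
pail 0.74 [334.7, 204.3, 374.4, 245.8] 909
pail 0.37 [173.5, 223.1, 229.1, 285.1] 1054
```

View pics/p_rack.png

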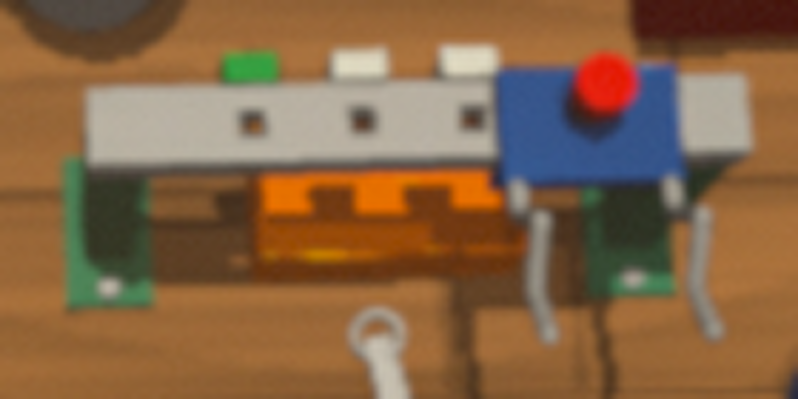

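View pics/p_pail.png

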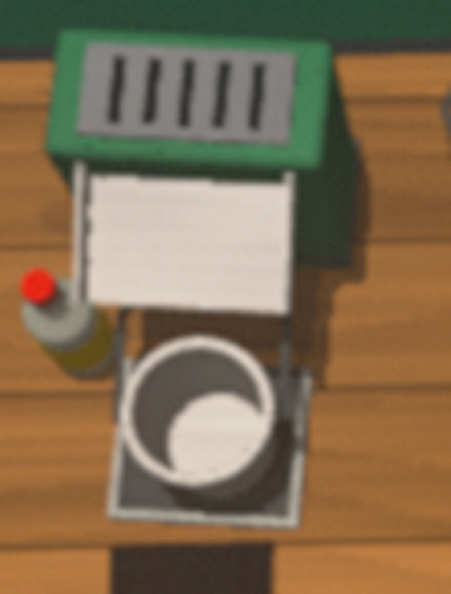

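View pics/p_rs.png

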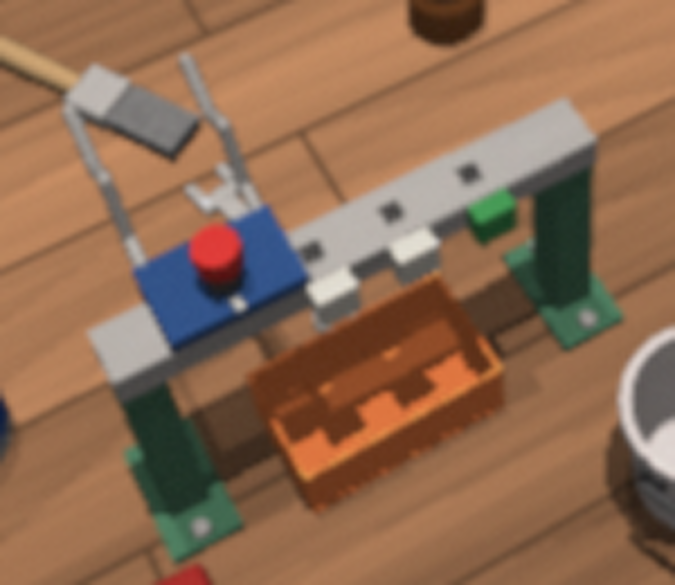

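View pics/p_ps.png

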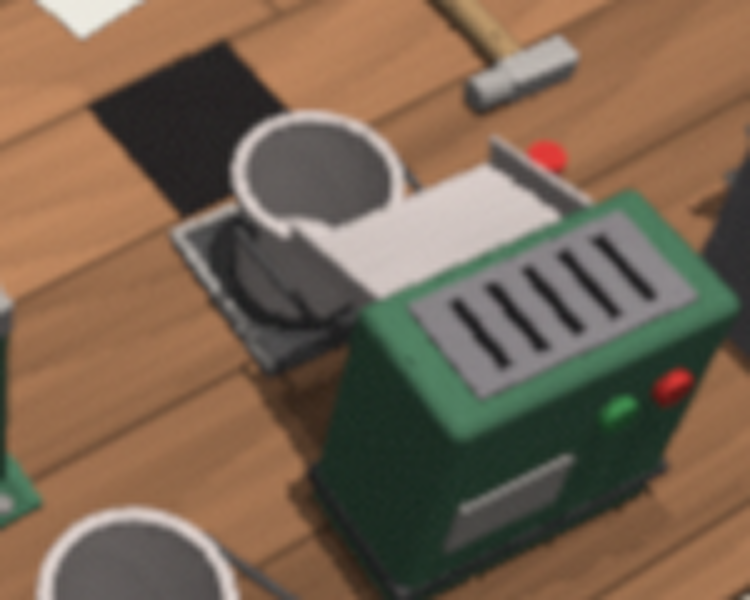

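Run:
```python
from h import *
import pickle
np.set_printoptions(precision=4,suppress=True)
a,b=pickle.load(open('f0.pkl','rb'))
up=lambda u,v:(270+(u+.5)/5.7-.5,145+(v+.5)/5.7-.5)
for n,p in dict(h4=(253,123),h3=(363,121),h2=(473,118),LT=(86,88),LB=(88,165),RT=(748,75),RB=(750,150)).items(): print(n,atz(b,up(*p),.205))
up=lambda u,v:(150+(u+.5)/4.1-.5,85+(v+.5)/4.1-.5)
for n,p,z in (('rimL',(119,412),.104),('rimR',(275,412),.104),('rimT',(197,334),.109),('rimB',(197,490),.109),('trayFL',(108,520),.012),('trayFR',(299,527),.012),('lipL',(88,303),.145),('lipR',(290,313),.145),('chTL',(92,176),.19),('chTR',(290,183),.19)): print(n,atz(b,up(*p),z))
```

```text
h4 [ 0.63   -0.1368  0.205 ]
h3 [ 0.6299 -0.1916  0.205 ]
h2 [ 0.6304 -0.2466  0.205 ]
LT [ 0.65   -0.0539  0.205 ]
LB [ 0.6098 -0.0539  0.205 ]
RT [ 0.6501 -0.3854  0.205 ]
RB [ 0.611  -0.3831  0.205 ]
rimL [0.6099 0.2701 0.104 ]
rimR [0.6076 0.1535 0.104 ]
rimT [0.6681 0.2122 0.109 ]
rimB [0.5479 0.2096 0.109 ]
trayFL [0.5473 0.2973 0.012 ]
trayFR [0.5387 0.1464 0.012 ]
lipL [0.6818 0.2859 0.145 ]
lipR [0.6711 0.1377 0.145 ]
chTL [0.7622 0.2751 0.19  ]
chTR [0.7539 0.1327 0.19  ]
```

Call:
jog_arm(increments=[{"slide":[0,0,-10],"rotation":[0,0,7.1]},{"slide":[0,0,-10],"rotation":[0,0,7.1]},{"slide":[0,0,-10],"rotation":[0,0,7.1]},{"slide":[0,0,-10],"rotation":[0,0,7.1]},{"slide":[0,0,-10],"rotation":[0,0,7.1]},{"slide":[0,0,-10],"rotation":[0,0,7.1]},{"slide":[0,0,-10],"rotation":[0,0,7.1]},{"slide":[0,0,-10],"rotation":[0,0,7.1]},{"slide":[0,0,-10],"rotation":[0,0,7.1]},{"slide":[0,0,-10],"rotation":[0,0,7.1]},{"slide":[0,0,0],"rotation":[0,0,2.3]}], fingers=0.75)

```text
time: 2.97
tool_pos: [0.1801, 0.5993, 0.3343]
tool_rot: [-0.001, 0.709, 0.705, 0.002]
contact_force: [-0.4, 1.1, 0.3]
gripper_width: 0.75
```

```bash
cat > ov.py <<'E'
from h import *
import pickle
a,b=pickle.load(open('f0.pkl','rb'))
th=np.linspace(0,2*np.pi,120)
def ov(f,c,fn,box,k,yaw=-.065):
    x0,y0,x1,y1=box; im=cv2.resize(f['frame'][y0:y1,x0:x1],None,fx=k,fy=k,interpolation=cv2.INTER_CUBIC)
    def ln(P,col):
        q=np.array([(proj(f,p)-[x0,y0]+.5)*k-.5 for p in P]); cv2.polylines(im,[np.round(q).astype(int)],False,col,1)
    for r,z in((.057,.104),(.049,.109)): ln([(c[0]+r*np.cos(t),c[1]+r*np.sin(t),z) for t in th],(0,0,255))
    cv2.imwrite('pics/'+fn,im)
c=(.608,.2125)
ov(b,c,'ov_t.png',(165,150,235,215),8);ov(a,c,'ov_s.png',(325,190,385,250),8)
E
python3 ov.py; python3 -c "
import cv2,numpy as np
a=cv2.imread('pics/ov_t.png');b=cv2.imread('pics/ov_s.png');h=min(a.shape[0],b.shape[0]);im=np.hstack([a[:h],b[:h]]);s=min(1,800/im.shape[1]);cv2.imwrite('pics/ov.png',cv2.resize(im,None,fx=s,fy=s))"
```

```text
(no output)
```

View pics/ov.png

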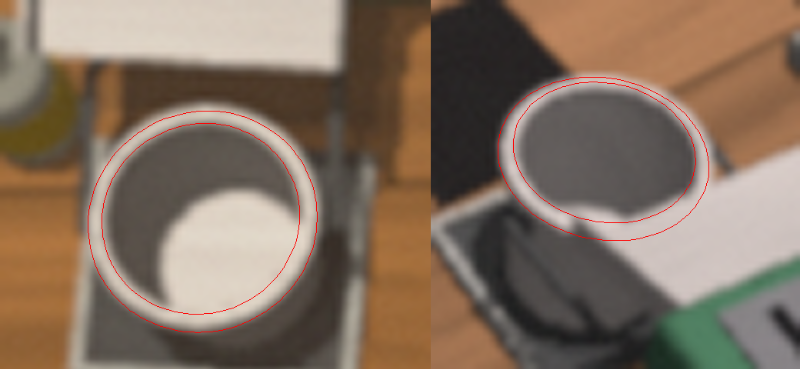

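The overlay fits the rim in both views within about 2 mm, so the pail centre is near (0.608, 0.213). Next I go to the knob.

Call:
jog_arm(increments=[{"slide":[-18,9,0]},{"slide":[-36,18,0]},{"slide":[-36,18,0]},{"slide":[-36,18,0]},{"slide":[-36,18,0]},{"slide":[-36,18,0]},{"slide":[-36,18,0]},{"slide":[-36,18,0]},{"slide":[-36,18,0]},{"slide":[-36,18,0]},{"slide":[-36,18,0]},{"slide":[-36,18,0]},{"slide":[-36,18,0]},{"slide":[-36,18,0]},{"slide":[-36,18,0]},{"slide":[-36,18,0]},{"slide":[-36,18,0]},{"slide":[-36,18,0]},{"slide":[-36,18,0]},{"slide":[-36,18,0]}])

```text
invalid input
```

Call:
jog_arm(increments=[{"slide":[-36,18,0]},{"slide":[-36,18,0]},{"slide":[-36,18,0]},{"slide":[-36,18,0]},{"slide":[-36,18,0]},{"slide":[-18,9,0]},{"slide":[0,0,0]},{"slide":[0,0,0]},{"slide":[0,0,0]}])

```text
invalid input
```

Call:
jog_arm(increments=[{"slide":[-18,9,0],"rotation":[0,0,0]},{"slide":[-36,18,0],"rotation":[0,0,0]},{"slide":[-36,18,0],"rotation":[0,0,0]},{"slide":[-36,18,0],"rotation":[0,0,0]},{"slide":[-36,18,0],"rotation":[0,0,0]},{"slide":[-36,18,0],"rotation":[0,0,0]},{"slide":[-36,18,0],"rotation":[0,0,0]},{"slide":[-36,18,0],"rotation":[0,0,0]},{"slide":[-36,18,0],"rotation":[0,0,0]},{"slide":[-36,18,0],"rotation":[0,0,0]},{"slide":[-36,18,0],"rotation":[0,0,0]},{"slide":[-36,18,0],"rotation":[0,0,0]},{"slide":[-36,18,0],"rotation":[0,0,0]},{"slide":[-36,18,0],"rotation":[0,0,0]},{"slide":[-36,18,0],"rotation":[0,0,0]},{"slide":[-36,18,0],"rotation":[0,0,0]},{"slide":[-36,18,0],"rotation":[0,0,0]},{"slide":[-36,18,0],"rotation":[0,0,0]},{"slide":[-36,18,0],"rotation":[0,0,0]},{"slide":[-36,18,0],"rotation":[0,0,0]}])

```text
time: 4.63
tool_pos: [0.5311, -0.1057, 0.3315]
tool_rot: [0.0, 0.707, 0.707, 0.0]
contact_force: [0.8, 0.4, 0.2]
gripper_width: 0.75
```

Call:
jog_arm(increments=[{"slide":[-36,18,0],"rotation":[0,0,0]},{"slide":[-36,18,0],"rotation":[0,0,0]},{"slide":[-36,18,0],"rotation":[0,0,0]},{"slide":[-36,18,0],"rotation":[0,0,0]},{"slide":[-36,18,0],"rotation":[0,0,0]},{"slide":[-16,9,0],"rotation":[0,0,0]},{"slide":[0,0,0],"rotation":[0,0,0]},{"slide":[0,0,0],"rotation":[0,0,0]},{"slide":[0,0,0],"rotation":[0,0,0]}])

```text
time: 5.38
tool_pos: [0.6293, -0.299, 0.3313]
tool_rot: [-0.0, 0.707, 0.707, 0.0]
contact_force: [-0.2, 0.0, -0.3]
gripper_width: 0.75
```

Run:
```python
from h import *
f=grab('scene');g=grab('top')
A=cv2.resize(f['frame'][200:320,150:300],None,fx=2.6,fy=2.6,interpolation=cv2.INTER_CUBIC);B=cv2.resize(g['frame'][100:220,300:450],None,fx=2.6,fy=2.6,interpolation=cv2.INTER_CUBIC)
cv2.imwrite('pics/k1.png',np.hstack([A,B]))
```

```text
(no output)
```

View pics/k1.png

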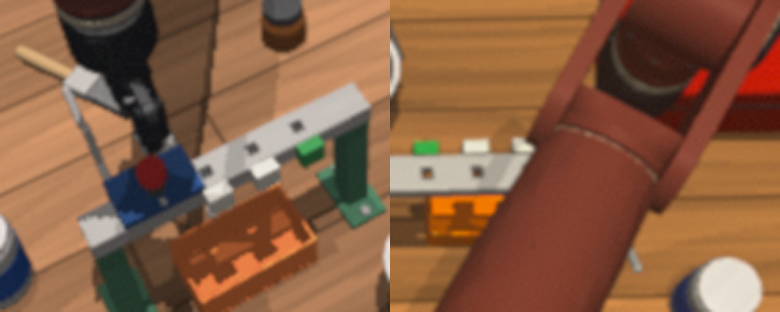

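Call:
jog_arm(increments=[{"slide":[-2,1,15],"rotation":[0,0,0]},{"slide":[0,0,20],"rotation":[0,0,0]},{"slide":[0,0,20],"rotation":[0,0,0]},{"slide":[0,0,20],"rotation":[0,0,0]},{"slide":[0,0,15],"rotation":[0,0,0]},{"slide":[0,0,12],"rotation":[0,0,0]},{"slide":[0,0,0],"rotation":[0,0,0]},{"slide":[0,0,0],"rotation":[0,0,0]}])

```text
time: 6.15
tool_pos: [0.6302, -0.3012, 0.2286]
tool_rot: [-0.001, 0.707, 0.707, -0.0]
contact_force: [0.6, 0.8, 0.4]
gripper_width: 0.749
```

Call:
jog_arm(increments=[{"slide":[0,0,0],"rotation":[0,0,0]},{"slide":[0,0,0],"rotation":[0,0,0]},{"slide":[0,0,0],"rotation":[0,0,0]},{"slide":[0,0,0],"rotation":[0,0,0]},{"slide":[0,0,0],"rotation":[0,0,0]},{"slide":[0,0,0],"rotation":[0,0,0]}], fingers=0)

```text
time: 6.65
tool_pos: [0.6303, -0.3021, 0.2316]
tool_rot: [0.001, 0.707, 0.707, -0.0]
contact_force: [-5.1, 1.3, 5.2]
gripper_width: 0.326
```

Call:
jog_arm(increments=[{"slide":[0,0,-5],"rotation":[0,0,0]},{"slide":[0,0,-5],"rotation":[0,0,0]},{"slide":[0,0,-4],"rotation":[0,0,0]},{"slide":[0,0,0],"rotation":[0,0,0]},{"slide":[0,0,0],"rotation":[0,0,0]}])

```text
time: 7.07
tool_pos: [0.6302, -0.3013, 0.2416]
tool_rot: [-0.001, 0.707, 0.707, -0.0]
contact_force: [2.6, -2.0, -9.5]
gripper_width: 0.326
```

Call:
jog_arm(increments=[{"slide":[0,0,-2],"rotation":[0,0,0]},{"slide":[4,0,0],"rotation":[0,0,0]},{"slide":[8,0,0],"rotation":[0,0,0]},{"slide":[8,0,0],"rotation":[0,0,0]},{"slide":[0,0,0],"rotation":[0,0,0]}])

```text
time: 7.48
tool_pos: [0.6302, -0.279, 0.2448]
tool_rot: [-0.002, 0.707, 0.708, 0.0]
contact_force: [0.6, 2.3, -10.5]
gripper_width: 0.329
```

Call:
jog_arm(increments=[{"slide":[10,0,0],"rotation":[0,0,0]},{"slide":[12,0,0],"rotation":[0,0,0]},{"slide":[12,0,0],"rotation":[0,0,0]},{"slide":[12,0,0],"rotation":[0,0,0]},{"slide":[12,0,0],"rotation":[0,0,0]},{"slide":[12,0,0],"rotation":[0,0,0]},{"slide":[12,0,0],"rotation":[0,0,0]},{"slide":[12,0,0],"rotation":[0,0,0]},{"slide":[12,0,0],"rotation":[0,0,0]},{"slide":[12,0,0],"rotation":[0,0,0]},{"slide":[10,0,0],"rotation":[0,0,0]},{"slide":[8,0,0],"rotation":[0,0,0]},{"slide":[5,0,0],"rotation":[0,0,0]},{"slide":[0,0,0],"rotation":[0,0,0]},{"slide":[0,0,0],"rotation":[0,0,0]}])

```text
time: 8.73
tool_pos: [0.6301, -0.1393, 0.2449]
tool_rot: [-0.001, 0.707, 0.707, 0.0]
contact_force: [-5.0, 1.2, -11.4]
gripper_width: 0.329
```

Run:
```python
from h import *
f=grab('scene');g=grab('top')
print(state()['tool_pos'])
A=cv2.resize(f['frame'][200:320,170:320],None,fx=2.6,fy=2.6,interpolation=cv2.INTER_CUBIC);B=cv2.resize(g['frame'][100:220,270:420],None,fx=2.6,fy=2.6,interpolation=cv2.INTER_CUBIC)
cv2.imwrite('pics/k2.png',np.hstack([A,B]))
```

```text
[ 0.63004509 -0.13963138  0.24481959]
```

View pics/k2.png

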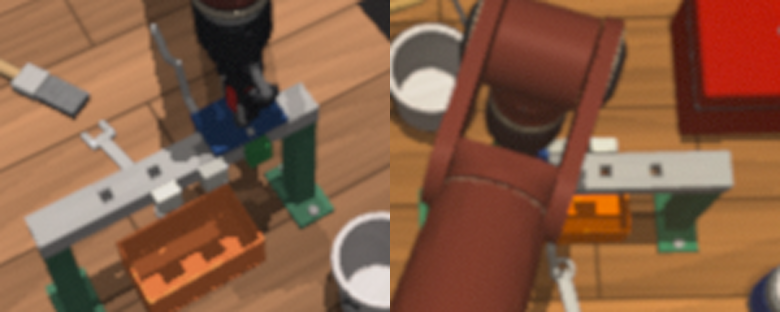

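Call:
jog_arm(increments=[{"slide":[2,0,0],"rotation":[0,0,0]},{"slide":[1,0,0],"rotation":[0,0,0]},{"slide":[0,0,4],"rotation":[0,0,0]},{"slide":[0,0,4],"rotation":[0,0,0]},{"slide":[0,0,4],"rotation":[0,0,0]},{"slide":[0,0,0],"rotation":[0,0,0]},{"slide":[0,0,0],"rotation":[0,0,0]}])

```text
time: 9.42
tool_pos: [0.6301, -0.1376, 0.2338]
tool_rot: [-0.001, 0.707, 0.707, -0.0]
contact_force: [-6.8, 0.3, -7.4]
gripper_width: 0.329
```

Call:
jog_arm(increments=[{"slide":[0,0,3],"rotation":[0,0,0]},{"slide":[0,0,0],"rotation":[0,0,0]},{"slide":[0,0,0],"rotation":[0,0,0]}])

```text
time: 9.67
tool_pos: [0.6301, -0.1376, 0.2318]
tool_rot: [-0.0, 0.707, 0.707, -0.0]
contact_force: [-8.1, 1.2, -5.4]
gripper_width: 0.327
```

Call:
jog_arm(increments=[{"slide":[0,0,0],"rotation":[0,0,0]},{"slide":[0,0,0],"rotation":[0,0,0]},{"slide":[0,0,0],"rotation":[0,0,0]},{"slide":[0,0,0],"rotation":[0,0,0]},{"slide":[0,0,0],"rotation":[0,0,0]},{"slide":[0,0,-10],"rotation":[0,0,0]},{"slide":[0,0,-25],"rotation":[0,0,0]},{"slide":[0,0,-30],"rotation":[0,0,0]},{"slide":[0,0,-35],"rotation":[0,0,0]},{"slide":[20,-20,0],"rotation":[0,0,0]},{"slide":[30,-20,0],"rotation":[0,0,0]},{"slide":[36,-18,0],"rotation":[0,0,0]},{"slide":[38,-15,0],"rotation":[0,0,0]},{"slide":[38,-6,0],"rotation":[0,0,0]},{"slide":[38,0,0],"rotation":[0,0,0]},{"slide":[38,0,0],"rotation":[0,0,0]},{"slide":[38,0,0],"rotation":[0,0,0]},{"slide":[38,0,0],"rotation":[0,0,0]},{"slide":[22,0,0],"rotation":[0,0,0]},{"slide":[11,0,0],"rotation":[0,0,0]}], fingers=0.7)

```text
time: 11.33
tool_pos: [0.5513, 0.2124, 0.3313]
tool_rot: [0.0, 0.706, 0.708, 0.001]
contact_force: [0.2, -0.6, 0.6]
gripper_width: 0.7
```

Run:
```python
from h import *
f=grab('scene');g=grab('top')
print(state()['tool_pos'])
A=cv2.resize(f['frame'][200:320,190:340],None,fx=2.6,fy=2.6,interpolation=cv2.INTER_CUBIC);B=cv2.resize(g['frame'][100:220,270:420],None,fx=2.6,fy=2.6,interpolation=cv2.INTER_CUBIC)
cv2.imwrite('pics/k3.png',np.hstack([A,B]))
def blob(f,lo,hi,box):
    h=cv2.cvtColor(f['frame'],cv2.COLOR_BGR2HSV); m=cv2.inRange(h,np.array(lo),np.array(hi))
    x0,y0,x1,y1=box; mm=np.zeros_like(m); mm[y0:y1,x0:x1]=m[y0:y1,x0:x1]
    n,l,st,c=cv2.connectedComponentsWithStats(mm); i=1+np.argmax(st[1:,4]); return c[i],st[i]
ka=blob(f,(0,150,120),(8,255,255),(230,220,290,280));print(ka,atz(f,ka[0],.252))
kb=blob(g,(0,150,120),(8,255,255),(295,145,340,172));print(kb,atz(g,kb[0],.252),tri(f,ka[0],g,kb[0]))
```

```text
[0.5516066  0.21069195 0.33091384]
(array([262.41666667, 237.55555556]), array([258, 233,  10,  10,  72], dtype=int32)) [ 0.62747846 -0.13554365  0.252     ]
(array([315.63636364, 160.5974026 ]), array([312, 156,   9,  11,  77], dtype=int32)) [ 0.63084936 -0.13744734  0.252     ] (array([ 0.62973354, -0.13686593,  0.25562912]), np.float64(0.00047624348540717534))
```

View pics/k3.png

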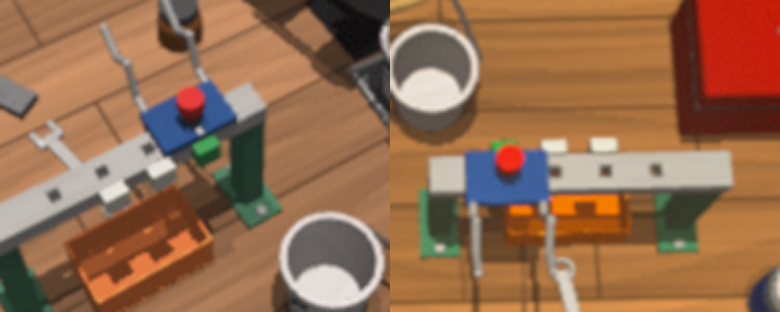

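Carriage parked beside the green tag; the knob height matches home (triangulated z 0.2556 against 0.2569 before). Next is the pail rim.

Call:
jog_arm(increments=[{"slide":[1,2,20],"rotation":[0,0,0]},{"slide":[1,1,35],"rotation":[0,0,0]},{"slide":[0,0,35],"rotation":[0,0,0]},{"slide":[0,0,35],"rotation":[0,0,0]},{"slide":[0,0,35],"rotation":[0,0,0]},{"slide":[0,0,30],"rotation":[0,0,0]},{"slide":[0,0,15],"rotation":[0,0,0]},{"slide":[0,0,0],"rotation":[0,0,0]},{"slide":[0,0,0],"rotation":[0,0,0]}], fingers=0.5)

```text
time: 12.18
tool_pos: [0.5546, 0.2098, 0.1249]
tool_rot: [-0.0, 0.708, 0.706, -0.001]
contact_force: [0.4, 0.0, 1.8]
gripper_width: 0.502
```

Run:
```python
from h import *
f=grab('scene');g=grab('top')
print(state()['tool_pos'])
A=cv2.resize(f['frame'][160:280,290:440],None,fx=2.6,fy=2.6,interpolation=cv2.INTER_CUBIC);B=cv2.resize(g['frame'][140:260,130:280],None,fx=2.6,fy=2.6,interpolation=cv2.INTER_CUBIC)
cv2.imwrite('pics/p1.png',np.hstack([A,B]))
```

```text
[0.5563326  0.21085519 0.12775259]
```

View pics/p1.png

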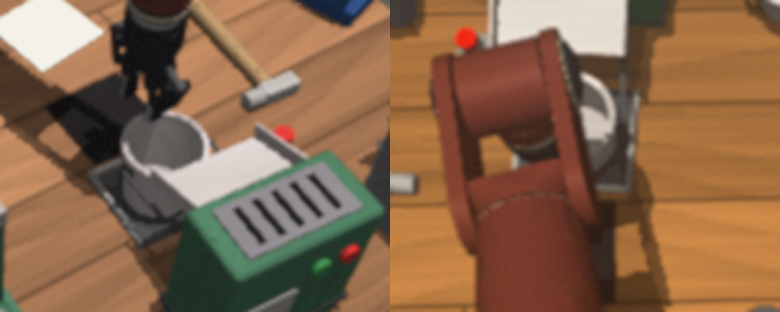

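Call:
jog_arm(increments=[{"slide":[2,0,10],"rotation":[0,0,0]},{"slide":[0,0,15],"rotation":[0,0,0]},{"slide":[0,0,12],"rotation":[0,0,0]},{"slide":[0,0,5],"rotation":[0,0,0]},{"slide":[0,0,0],"rotation":[0,0,0]},{"slide":[0,0,0],"rotation":[0,0,0]}])

```text
time: 12.78
tool_pos: [0.5546, 0.2135, 0.0832]
tool_rot: [-0.0, 0.707, 0.707, -0.0]
contact_force: [0.5, 0.1, 0.5]
gripper_width: 0.497
```

Call:
jog_arm(increments=[{"slide":[0,0,0],"rotation":[0,0,0]},{"slide":[0,0,0],"rotation":[0,0,0]},{"slide":[0,0,0],"rotation":[0,0,0]},{"slide":[0,0,0],"rotation":[0,0,0]},{"slide":[0,0,0],"rotation":[0,0,0]},{"slide":[0,0,0],"rotation":[0,0,0]},{"slide":[0,0,0],"rotation":[0,0,0]}], fingers=0)

```text
time: 13.37
tool_pos: [0.5559, 0.2136, 0.0846]
tool_rot: [0.001, 0.707, 0.707, 0.001]
contact_force: [0.3, -0.8, 5.6]
gripper_width: 0.085
```

Call:
jog_arm(increments=[{"slide":[0,0,-6],"rotation":[0,0,0]},{"slide":[0,0,-8],"rotation":[0,0,0]},{"slide":[0,0,-8],"rotation":[0,0,0]},{"slide":[0,0,-6],"rotation":[0,0,0]},{"slide":[0,0,0],"rotation":[0,0,0]}])

```text
time: 13.78
tool_pos: [0.5539, 0.2135, 0.1112]
tool_rot: [-0.001, 0.707, 0.707, -0.001]
contact_force: [-0.1, 0.3, -4.8]
gripper_width: 0.082
```

Run:
```python
from h import *
f=grab('scene');g=grab('top')
s=state();print(s['tool_pos'],s['contact_force'],s['ft_torque'])
A=cv2.resize(f['frame'][160:280,290:440],None,fx=2.6,fy=2.6,interpolation=cv2.INTER_CUBIC);B=cv2.resize(g['frame'][140:260,130:280],None,fx=2.6,fy=2.6,interpolation=cv2.INTER_CUBIC)
cv2.imwrite('pics/p2.png',np.hstack([A,B]))
```

```text
[0.55372711 0.21337286 0.11047382] [ 0.56147882  0.18108567 -5.25266937] [ 0.03360125  0.31048958 -0.05409004]
```

View pics/p2.png

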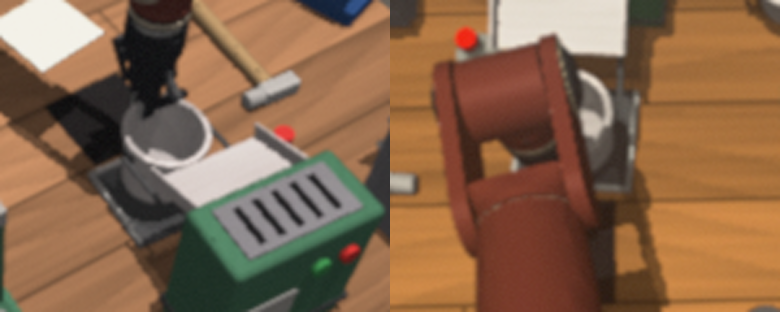

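Call:
jog_arm(increments=[{"slide":[0,-4,0],"rotation":[0,0,0]},{"slide":[1,-8,0],"rotation":[0,0,0]},{"slide":[1,-12,0],"rotation":[0,0,0]},{"slide":[1,-12,0],"rotation":[0,0,0]},{"slide":[2,-12,0],"rotation":[0,0,0]},{"slide":[2,-12,0],"rotation":[0,0,0]},{"slide":[2,-12,0],"rotation":[0,0,0]},{"slide":[2,-12,0],"rotation":[0,0,0]},{"slide":[2,-12,0],"rotation":[0,0,0]},{"slide":[2,-12,0],"rotation":[0,0,0]},{"slide":[2,-12,0],"rotation":[0,0,0]},{"slide":[1,-12,0],"rotation":[0,0,0]},{"slide":[0,-8,0],"rotation":[0,0,0]},{"slide":[0,-4,0],"rotation":[0,0,0]},{"slide":[0,0,0],"rotation":[0,0,0]},{"slide":[0,0,0],"rotation":[0,0,0]}])

```text
time: 15.22
tool_pos: [0.4109, 0.2315, 0.1116]
tool_rot: [0.0, 0.707, 0.707, 0.0]
contact_force: [0.9, -0.4, -4.9]
gripper_width: 0.083
```

Run:
```python
from h import *
f=grab('scene');g=grab('top')
s=state();print(s['tool_pos'],s['contact_force'],s['ft_torque'])
A=cv2.resize(f['frame'][120:240,270:420],None,fx=2.6,fy=2.6,interpolation=cv2.INTER_CUBIC);B=cv2.resize(g['frame'][160:280,130:280],None,fx=2.6,fy=2.6,interpolation=cv2.INTER_CUBIC)
cv2.imwrite('pics/p3.png',np.hstack([A,B]))
```

```text
[0.41126936 0.23146291 0.11158955] [-0.24561829  1.09515423 -4.34618354] [0.01657953 0.23021984 0.09452431]
```

View pics/p3.png

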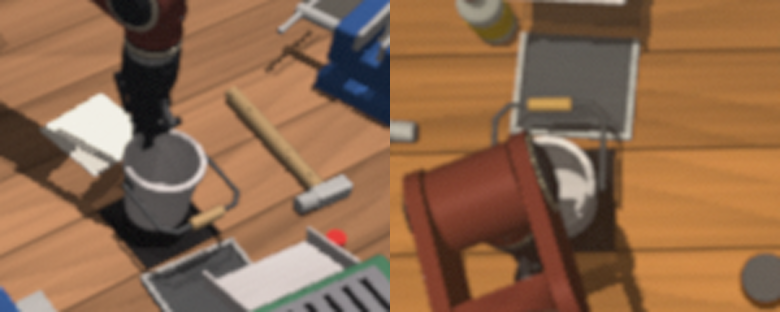

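Call:
jog_arm(increments=[{"slide":[0,0,6],"rotation":[0,0,0]},{"slide":[0,0,8],"rotation":[0,0,0]},{"slide":[0,0,7],"rotation":[0,0,0]},{"slide":[0,0,4],"rotation":[0,0,0]},{"slide":[0,0,3],"rotation":[0,0,0]},{"slide":[0,0,1],"rotation":[0,0,0]},{"slide":[0,0,0],"rotation":[0,0,0]},{"slide":[0,0,0],"rotation":[0,0,0]}])

```text
time: 15.98
tool_pos: [0.4097, 0.2321, 0.0855]
tool_rot: [-0.002, 0.707, 0.707, -0.002]
contact_force: [-19.4, -3.4, 21.9]
gripper_width: 0.078
```

Call:
jog_arm(increments=[{"slide":[0,0,-1.5],"rotation":[0,0,0]},{"slide":[0,0,0],"rotation":[0,0,0]},{"slide":[0,0,0],"rotation":[0,0,0]}])

```text
time: 16.23
tool_pos: [0.4106, 0.232, 0.0859]
tool_rot: [-0.001, 0.707, 0.707, -0.0]
contact_force: [-11.2, -0.6, 13.0]
gripper_width: 0.083
```

Call:
jog_arm(increments=[{"slide":[0,0,0],"rotation":[0,0,0]},{"slide":[0,0,0],"rotation":[0,0,0]},{"slide":[0,0,0],"rotation":[0,0,0]},{"slide":[0,0,0],"rotation":[0,0,0]},{"slide":[0,0,0],"rotation":[0,0,0]}], fingers=0.45)

```text
time: 16.65
tool_pos: [0.411, 0.2315, 0.0838]
tool_rot: [0.0, 0.707, 0.707, 0.0]
contact_force: [-0.1, 0.0, 0.1]
gripper_width: 0.449
```

Call:
jog_arm(increments=[{"slide":[0,0,-10],"rotation":[0,0,0]},{"slide":[0,0,-20],"rotation":[0,0,0]},{"slide":[0,0,-30],"rotation":[0,0,0]},{"slide":[0,0,-30],"rotation":[0,0,0]},{"slide":[0,0,-30],"rotation":[0,0,0]},{"slide":[0,-20,-15],"rotation":[0,0,0]},{"slide":[0,-10,0],"rotation":[0,0,0]}])

```text
time: 17.23
tool_pos: [0.3822, 0.2324, 0.2246]
tool_rot: [0.002, 0.707, 0.707, 0.004]
contact_force: [0.1, 1.2, 0.5]
gripper_width: 0.45
```

Run:
```python
from h import *
import pickle
f=grab('scene');g=grab('top')
pickle.dump((f,g),open('f1.pkl','wb'))
s=state();print(s['tool_pos'],s['contact_force'])
for th in('bail_grip','pail'):
  for c in('scene','top'): print(th,c,[(np.round(r['uv'],1).tolist(),round(r['score'],2)) for r in place_of(th,c)[:4]])
A=cv2.resize(f['frame'][120:240,270:420],None,fx=2.6,fy=2.6,interpolation=cv2.INTER_CUBIC);B=cv2.resize(g['frame'][160:280,130:280],None,fx=2.6,fy=2.6,interpolation=cv2.INTER_CUBIC)
cv2.imwrite('pics/p4.png',np.hstack([A,B]))
```

```text
[0.38012231 0.23171881 0.21959505] [ 0.34742348 -0.21345995 -0.40762562]
bail_grip scene [([343.5, 327.4], 0.75), ([346.0, 207.7], 0.5)]
bail_grip top [([274.7, 101.2], 0.69), ([187.0, 200.9], 0.65)]
pail scene [([325.4, 207.4], 0.85), ([316.0, 314.3], 0.76)]
pail top [([285.4, 139.1], 0.64), ([195.7, 240.6], 0.58)]
```

View pics/p4.png

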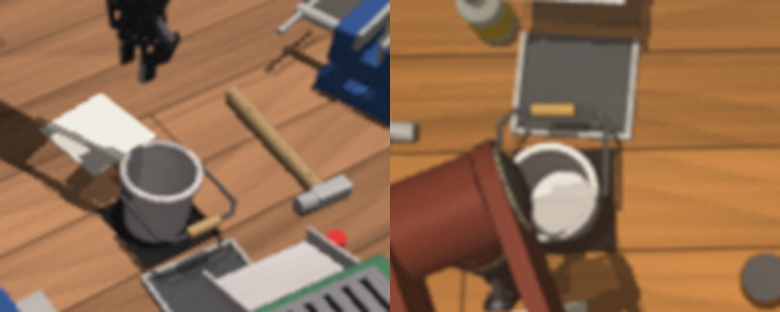

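Run:
```python
from h import *
import pickle
f,g=pickle.load(open('f1.pkl','rb'))
def crop(F,b,k): x0,y0,x1,y1=b; return cv2.resize(F['frame'][y0:y1,x0:x1],None,fx=k,fy=k,interpolation=cv2.INTER_CUBIC)
cv2.imwrite('pics/g1.png',np.hstack([crop(f,(320,185,370,225),8),crop(g,(170,185,220,225),8)]))
def seg(F,b):
    x0,y0,x1,y1=b;h=cv2.cvtColor(F['frame'],cv2.COLOR_BGR2HSV)[y0:y1,x0:x1]
    m=((h[...,1]>90)&(h[...,2]>140)&(h[...,0]>8)&(h[...,0]<28)).astype(np.uint8)
    n,l,st,c=cv2.connectedComponentsWithStats(m);i=1+np.argmax(st[1:,4]);ys,xs=np.nonzero(l==i)
    P=np.c_[xs,ys]+[x0,y0];q=P-P.mean(0);u,s,v=np.linalg.svd(q,full_matrices=False);t=q@v[0]
    return P.mean(0),st[i],P.mean(0)+v[0]*t.min(),P.mean(0)+v[0]*t.max()
r=seg(g,(178,194,206,209));print(r,[atz(g,p,.088) for p in(r[0],r[2],r[3])])
r2=seg(f,(337,198,360,216));print(r2,[atz(f,p,.088) for p in(r2[0],r2[2],r2[3])])
print(tri(f,r2[0],g,r[0]))
```

```text
(array([192.11940299, 201.47761194]), array([ 6,  6, 17,  4, 67], dtype=int32), array([183.98842416, 201.41090071]), array([200.01195926, 201.54236702])) [array([0.56141217, 0.23074475, 0.088     ]), array([0.56211738, 0.25576322, 0.088     ]), array([0.56072781, 0.20646622, 0.088     ])]
(array([352.03053435, 203.67175573]), array([  6,   0,  17,  14, 131], dtype=int32), array([343.76980205, 202.3145485 ]), array([359.82919548, 204.9530464 ])) [array([0.55790477, 0.25168405, 0.088     ]), array([0.53792317, 0.23090511, 0.088     ]), array([0.57664729, 0.27117448, 0.088     ])]
(array([0.56277387, 0.23591757, 0.0996257 ]), np.float64(0.016407546392587537))
```

View pics/g1.png

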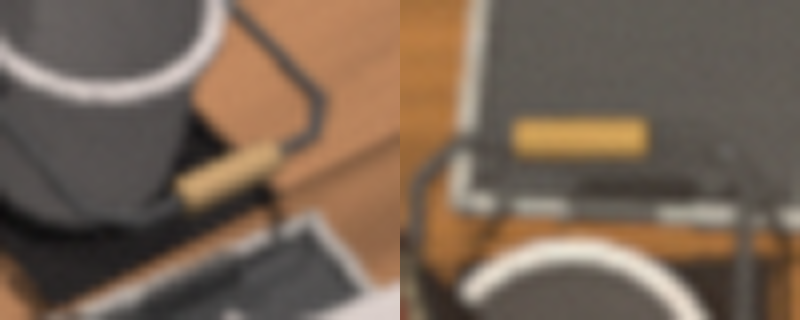

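Run:
```python
from h import *
import pickle
f,g=pickle.load(open('f1.pkl','rb'))
print(atz(f,(348.4,206.2),.088),tri(f,(348.4,206.2),g,(192.1,201.5)))
print(atz(f,(342,209),.088),atz(f,(354.9,203.3),.088))
```

```text
[0.56053921 0.23391873 0.088     ] (array([0.56144457, 0.23148653, 0.08999324]), np.float64(0.002350321891619817))
[0.55916269 0.20747434 0.088     ] [0.56174862 0.26124758 0.088     ]
```

Call:
jog_arm(increments=[{"slide":[0,10,0],"rotation":[0,0,0]},{"slide":[0,25,0],"rotation":[0,0,0]},{"slide":[0,38,0],"rotation":[0,0,0]},{"slide":[0,40,0],"rotation":[0,0,0]},{"slide":[0,38,15],"rotation":[0,0,0]},{"slide":[0,20,25],"rotation":[0,0,0]},{"slide":[0,10,30],"rotation":[0,0,0]},{"slide":[0,0,30],"rotation":[0,0,0]},{"slide":[0,0,15],"rotation":[0,0,0]},{"slide":[0,0,0],"rotation":[0,0,0]},{"slide":[0,0,0],"rotation":[0,0,0]}], fingers=0.45)

```text
time: 18.45
tool_pos: [0.5613, 0.2308, 0.1016]
tool_rot: [-0.001, 0.707, 0.707, -0.002]
contact_force: [0.1, 0.6, 1.2]
gripper_width: 0.448
```

Run:
```python
from h import *
f=grab('scene')
s=state();print(s['tool_pos'],s['contact_force'])
def crop(F,b,k): x0,y0,x1,y1=b; return cv2.resize(F['frame'][y0:y1,x0:x1],None,fx=k,fy=k,interpolation=cv2.INTER_CUBIC)
cv2.imwrite('pics/g2.png',crop(f,(280,130,410,240),5))
```

```text
[0.56238808 0.23129463 0.10378135] [-0.63084405 -0.330341    0.78647258]
```

View pics/g2.png

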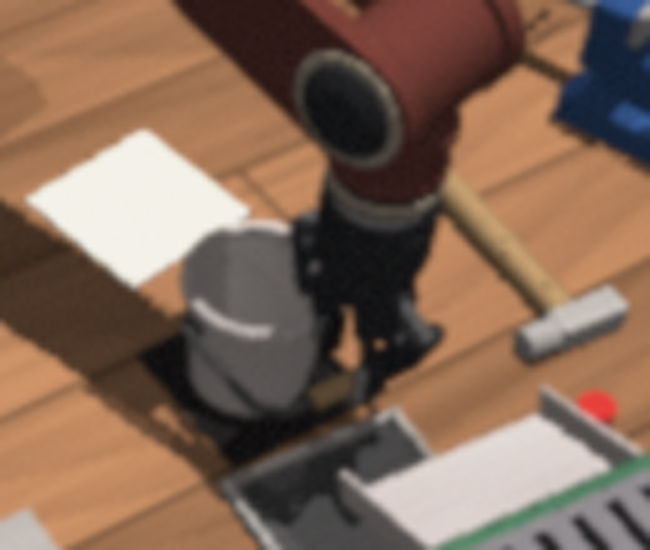

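Call:
jog_arm(increments=[{"slide":[0,0,12],"rotation":[0,0,0]},{"slide":[0,0,14],"rotation":[0,0,0]},{"slide":[0,0,9],"rotation":[0,0,0]},{"slide":[0,0,0],"rotation":[0,0,0]},{"slide":[0,0,0],"rotation":[0,0,0]}])

```text
time: 18.92
tool_pos: [0.5608, 0.2313, 0.0676]
tool_rot: [-0.001, 0.707, 0.707, -0.001]
contact_force: [-0.9, 0.3, -0.0]
gripper_width: 0.45
```

Call:
jog_arm(increments=[{"slide":[0,0,0],"rotation":[0,0,0]},{"slide":[0,0,0],"rotation":[0,0,0]},{"slide":[0,0,0],"rotation":[0,0,0]},{"slide":[0,0,0],"rotation":[0,0,0]},{"slide":[0,0,0],"rotation":[0,0,0]},{"slide":[0,0,0],"rotation":[0,0,0]}], fingers=0)

```text
time: 19.42
tool_pos: [0.562, 0.2316, 0.0694]
tool_rot: [0.0, 0.707, 0.707, 0.0]
contact_force: [-1.7, 0.6, 1.8]
gripper_width: 0.162
```

Call:
jog_arm(increments=[{"slide":[0,-0.9,-13.1],"rotation":[0,0,0]},{"slide":[0,-2.6,-12.8],"rotation":[0,0,0]},{"slide":[0,-4.2,-12.4],"rotation":[0,0,0]},{"slide":[0,-5.8,-11.7],"rotation":[0,0,0]},{"slide":[0,-7.3,-10.9],"rotation":[0,0,0]},{"slide":[0,-8.6,-9.8],"rotation":[0,0,0]},{"slide":[0,0,0],"rotation":[0,0,0]}])

```text
time: 20.0
tool_pos: [0.532, 0.2318, 0.1426]
tool_rot: [0.001, 0.707, 0.707, 0.001]
contact_force: [-1.3, -0.1, -1.6]
gripper_width: 0.163
```

Call:
jog_arm(increments=[{"slide":[0,-9.8,-8.6],"rotation":[0,0,0]},{"slide":[0,-10.9,-7.3],"rotation":[0,0,0]},{"slide":[0,-11.7,-5.8],"rotation":[0,0,0]},{"slide":[0,-12.4,-4.2],"rotation":[0,0,0]},{"slide":[0,-12.8,-2.6],"rotation":[0,0,0]},{"slide":[0,-13.1,-0.9],"rotation":[0,0,0]},{"slide":[0,0,0],"rotation":[0,0,0]},{"slide":[0,0,0],"rotation":[0,0,0]},{"slide":[0,0,0],"rotation":[0,0,0]}])

```text
time: 20.75
tool_pos: [0.4629, 0.2316, 0.1704]
tool_rot: [0.001, 0.707, 0.707, 0.001]
contact_force: [-0.2, -0.1, 3.5]
gripper_width: 0.164
```

Run:
```python
from h import *
f=grab('scene');g=grab('top')
s=state();print(s['tool_pos'],s['contact_force'])
def crop(F,b,k): x0,y0,x1,y1=b; return cv2.resize(F['frame'][y0:y1,x0:x1],None,fx=k,fy=k,interpolation=cv2.INTER_CUBIC)
cv2.imwrite('pics/g3.png',np.hstack([crop(f,(280,110,400,240),3.3),crop(g,(130,160,250,290),3.3)]))
```

```text
[0.46305607 0.23165348 0.17030243] [-0.27350533  0.33392274  5.73197382]
```

View pics/g3.png

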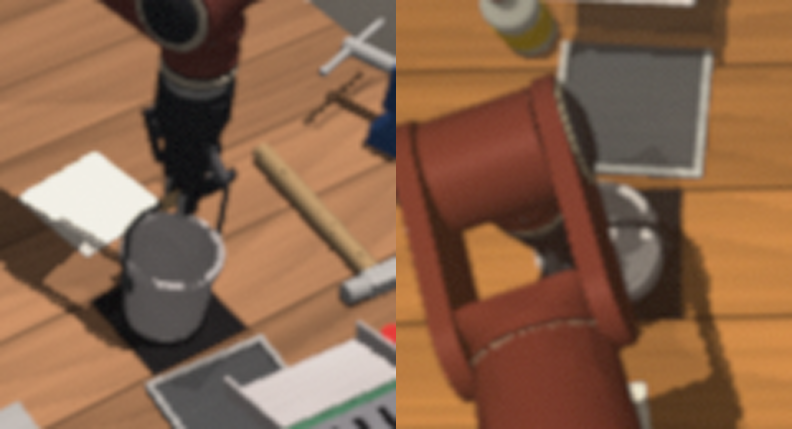

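Call:
jog_arm(increments=[{"slide":[0,0,-5],"rotation":[0,0,0]},{"slide":[0,0,-8],"rotation":[0,0,0]},{"slide":[0,0,-12],"rotation":[0,0,0]},{"slide":[0,0,-16],"rotation":[0,0,0]},{"slide":[0,0,-20],"rotation":[0,0,0]},{"slide":[0,0,-20],"rotation":[0,0,0]},{"slide":[0,0,-16],"rotation":[0,0,0]},{"slide":[0,0,-10],"rotation":[0,0,0]},{"slide":[0,0,-3],"rotation":[0,0,0]},{"slide":[0,0,0],"rotation":[0,0,0]}])

```text
time: 21.68
tool_pos: [0.4618, 0.2315, 0.2795]
tool_rot: [0.0, 0.707, 0.707, 0.0]
contact_force: [0.1, 0.6, -5.2]
gripper_width: 0.166
```

Run:
```python
from h import *
f=grab('scene');g=grab('top')
s=state();print(s['tool_pos'],s['contact_force'])
def crop(F,b,k): x0,y0,x1,y1=b; return cv2.resize(F['frame'][y0:y1,x0:x1],None,fx=k,fy=k,interpolation=cv2.INTER_CUBIC)
cv2.imwrite('pics/l1.png',np.hstack([crop(f,(280,110,400,240),3.3),crop(g,(130,160,250,290),3.3)]))
# hook overlay
def ov(F,b,k):
    im=crop(F,b,k)
    for dy in(-.038,.038):
        q=np.array([(proj(F,p)-[b[0],b[1]]+.5)*k-.5 for p in[(.504,-.137+dy,.273),(.531,-.137+dy,.247),(.560,-.137+dy,.273)]])
        cv2.polylines(im,[np.round(q).astype(int)],False,(0,0,255),1)
    return im
cv2.imwrite('pics/hk.png',np.hstack([ov(f,(210,195,290,265),5),ov(g,(285,150,365,220),5)]))
```

```text
[0.46103675 0.23124941 0.27748176] [ 0.30899125  1.07395578 -5.29154796]
```

View pics/l1.png

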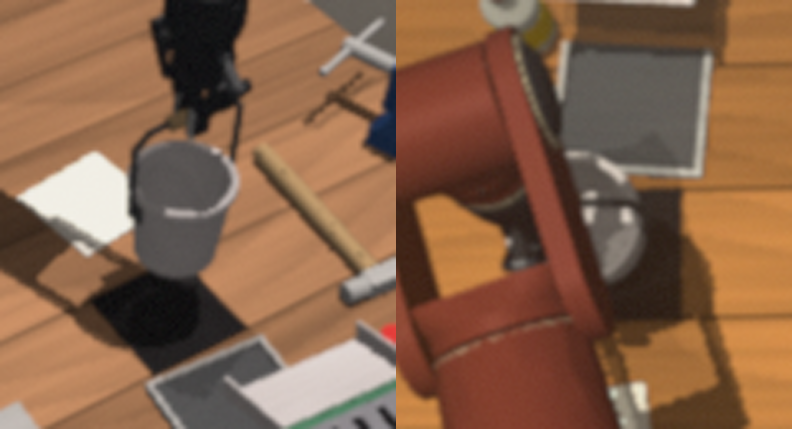

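View pics/hk.png

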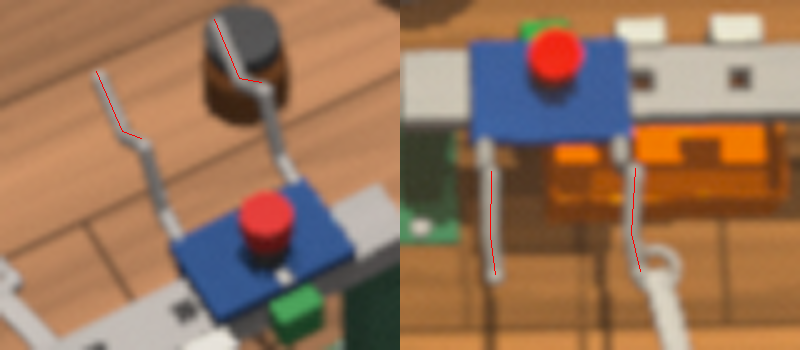

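Call:
jog_arm(increments=[{"slide":[-5,-2,0],"rotation":[0,0,0]},{"slide":[-10,-2,0],"rotation":[0,0,0]},{"slide":[-15,-2,0],"rotation":[0,0,0]},{"slide":[-20,-2,0],"rotation":[0,0,0]},{"slide":[-24,-2,0],"rotation":[0,0,0]},{"slide":[-26,0,0],"rotation":[0,0,0]},{"slide":[-26,0,0],"rotation":[0,0,0]},{"slide":[-26,0,0],"rotation":[0,0,0]},{"slide":[-26,0,0],"rotation":[0,0,0]},{"slide":[-26,0,0],"rotation":[0,0,0]},{"slide":[-26,0,0],"rotation":[0,0,0]},{"slide":[-26,0,0],"rotation":[0,0,0]},{"slide":[-26,0,0],"rotation":[0,0,0]},{"slide":[-24,0,0],"rotation":[0,0,0]},{"slide":[-20,0,0],"rotation":[0,0,0]},{"slide":[-18,0,0],"rotation":[0,0,0]},{"slide":[-12,0,0],"rotation":[0,0,0]},{"slide":[-8,0,0],"rotation":[0,0,0]},{"slide":[-4,0,0],"rotation":[0,0,0]},{"slide":[0,0,0],"rotation":[0,0,0]}])

```text
time: 23.45
tool_pos: [0.4512, -0.1369, 0.2786]
tool_rot: [-0.0, 0.707, 0.707, -0.0]
contact_force: [0.2, -0.1, -5.4]
gripper_width: 0.166
```

Call:
jog_arm(increments=[{"slide":[0,0,0],"rotation":[0,0,0]},{"slide":[0,0,0],"rotation":[0,0,0]},{"slide":[0,0,0],"rotation":[0,0,0]},{"slide":[0,0,0],"rotation":[0,0,0]}])

```text
time: 23.78
tool_pos: [0.4515, -0.1359, 0.279]
tool_rot: [-0.0, 0.707, 0.707, 0.0]
contact_force: [0.3, 0.2, -5.3]
gripper_width: 0.166
```

Run:
```python
from h import *
f=grab('scene');g=grab('top')
s=state();print(s['tool_pos'],s['contact_force'])
def crop(F,b,k): x0,y0,x1,y1=b; return cv2.resize(F['frame'][y0:y1,x0:x1],None,fx=k,fy=k,interpolation=cv2.INTER_CUBIC)
cv2.imwrite('pics/h1.png',np.hstack([crop(f,(190,140,310,270),3.3),crop(g,(270,140,390,270),3.3)]))
```

```text
[ 0.45148254 -0.13610832  0.27892288] [ 0.50411137 -0.97447014 -6.01293915]
```

View pics/h1.png

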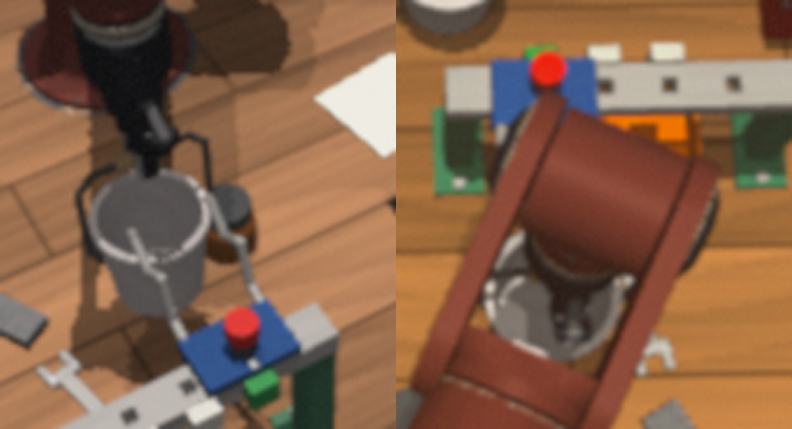

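Call:
jog_arm(increments=[{"slide":[-1,3,0],"rotation":[0,0,0]},{"slide":[0,6,0],"rotation":[0,0,0]},{"slide":[0,8,0],"rotation":[0,0,0]},{"slide":[0,9,0],"rotation":[0,0,0]},{"slide":[0,9,0],"rotation":[0,0,0]},{"slide":[0,9,0],"rotation":[0,0,0]},{"slide":[0,9,0],"rotation":[0,0,0]},{"slide":[0,9,0],"rotation":[0,0,0]},{"slide":[0,8,0],"rotation":[0,0,0]},{"slide":[0,6,0],"rotation":[0,0,0]},{"slide":[0,4,0],"rotation":[0,0,0]},{"slide":[0,0,0],"rotation":[0,0,0]},{"slide":[0,0,0],"rotation":[0,0,0]},{"slide":[0,0,0],"rotation":[0,0,0]}])

```text
time: 25.05
tool_pos: [0.5312, -0.1375, 0.2789]
tool_rot: [-0.0, 0.707, 0.707, -0.0]
contact_force: [-0.2, 0.1, -4.5]
gripper_width: 0.165
```

Run:
```python
from h import *
f=grab('scene');g=grab('top')
s=state();print(s['tool_pos'],s['contact_force'])
def crop(F,b,k): x0,y0,x1,y1=b; return cv2.resize(F['frame'][y0:y1,x0:x1],None,fx=k,fy=k,interpolation=cv2.INTER_CUBIC)
cv2.imwrite('pics/h2.png',np.hstack([crop(f,(200,150,300,260),4),crop(g,(270,140,370,250),4)]))
```

```text
[ 0.53117457 -0.13758517  0.27899221] [-0.70753769 -0.25854691 -4.40857024]
```

View pics/h2.png

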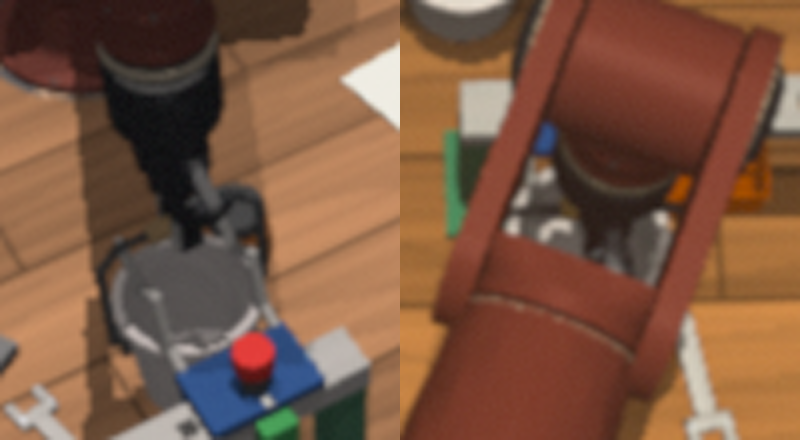

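Call:
jog_arm(increments=[{"slide":[0,0,4],"rotation":[0,0,0]},{"slide":[0,0,7],"rotation":[0,0,0]},{"slide":[0,0,8],"rotation":[0,0,0]},{"slide":[0,0,8],"rotation":[0,0,0]},{"slide":[0,0,6],"rotation":[0,0,0]},{"slide":[0,0,4],"rotation":[0,0,0]},{"slide":[0,0,0],"rotation":[0,0,0]},{"slide":[0,0,0],"rotation":[0,0,0]}])

```text
time: 25.82
tool_pos: [0.5313, -0.1375, 0.2415]
tool_rot: [-0.0, 0.707, 0.707, -0.0]
contact_force: [0.3, -0.1, -5.3]
gripper_width: 0.164
```

Call:
jog_arm(increments=[{"slide":[0,0,3],"rotation":[0,0,0]},{"slide":[0,0,2],"rotation":[0,0,0]},{"slide":[0,0,0],"rotation":[0,0,0]},{"slide":[0,0,0],"rotation":[0,0,0]}])

```text
time: 26.15
tool_pos: [0.5314, -0.1375, 0.2369]
tool_rot: [-0.0, 0.707, 0.707, 0.0]
contact_force: [-0.0, -0.4, -5.2]
gripper_width: 0.166
```

Call:
jog_arm(increments=[{"slide":[0,0,2],"rotation":[0,0,0]},{"slide":[0,0,0],"rotation":[0,0,0]},{"slide":[0,0,0],"rotation":[0,0,0]}])

```text
time: 26.4
tool_pos: [0.5316, -0.1377, 0.2354]
tool_rot: [0.0, 0.707, 0.707, 0.0]
contact_force: [-1.2, 0.4, -2.4]
gripper_width: 0.168
```

Call:
jog_arm(increments=[{"slide":[0,0,1.5],"rotation":[0,0,0]},{"slide":[0,0,0],"rotation":[0,0,0]},{"slide":[0,0,0],"rotation":[0,0,0]}])

```text
time: 26.65
tool_pos: [0.5318, -0.1378, 0.2351]
tool_rot: [0.001, 0.707, 0.707, 0.0]
contact_force: [-3.8, 1.0, 5.3]
gripper_width: 0.172
```

Call:
jog_arm(increments=[{"slide":[0,0,-0.5],"rotation":[0,0,0]},{"slide":[0,0,0],"rotation":[0,0,0]},{"slide":[0,0,0],"rotation":[0,0,0]},{"slide":[0,0,0],"rotation":[0,0,0]},{"slide":[0,0,0],"rotation":[0,0,0]},{"slide":[0,0,0],"rotation":[0,0,0]}], fingers=0.4)

```text
time: 27.15
tool_pos: [0.5315, -0.1375, 0.2337]
tool_rot: [-0.0, 0.707, 0.707, 0.0]
contact_force: [0.1, -0.2, 0.8]
gripper_width: 0.402
```

Run:
```python
from h import *
f=grab('scene');g=grab('top')
s=state();print(s['tool_pos'],s['contact_force'])
def crop(F,b,k): x0,y0,x1,y1=b; return cv2.resize(F['frame'][y0:y1,x0:x1],None,fx=k,fy=k,interpolation=cv2.INTER_CUBIC)
cv2.imwrite('pics/h3.png',np.hstack([crop(f,(200,150,300,260),4),crop(g,(270,140,370,250),4)]))
```

```text
[ 0.53145206 -0.13755276  0.23376295] [ 0.24591007 -0.42982121  0.45122818]
```

View pics/h3.png

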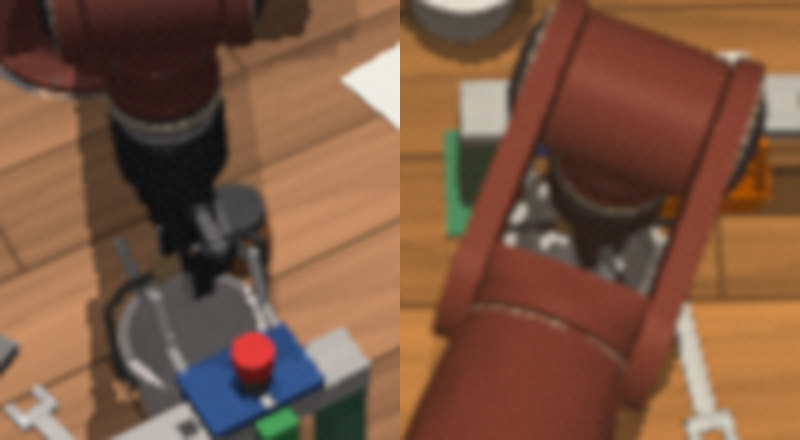

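Hanging, with no force on the fingers. I retreat straight up, then back.

Call:
jog_arm(increments=[{"slide":[0,0,-6],"rotation":[0,0,0]},{"slide":[0,0,-12],"rotation":[0,0,0]},{"slide":[0,0,-20],"rotation":[0,0,0]},{"slide":[0,0,-30],"rotation":[0,0,0]},{"slide":[0,0,-35],"rotation":[0,0,0]},{"slide":[0,0,-20],"rotation":[0,0,0]},{"slide":[30,-10,0],"rotation":[0,0,0]},{"slide":[38,-10,0],"rotation":[0,0,0]},{"slide":[38,-10,0],"rotation":[0,0,0]},{"slide":[38,-10,0],"rotation":[0,0,0]},{"slide":[38,-10,0],"rotation":[0,0,0]},{"slide":[38,-10,0],"rotation":[0,0,0]},{"slide":[38,-5,0],"rotation":[0,0,0]},{"slide":[20,0,0],"rotation":[0,0,0]},{"slide":[0,0,0],"rotation":[0,0,0]},{"slide":[0,0,0],"rotation":[0,0,0]}])

```text
time: 28.58
tool_pos: [0.4665, 0.1412, 0.3582]
tool_rot: [0.001, 0.706, 0.708, 0.0]
contact_force: [0.5, -0.1, -0.1]
gripper_width: 0.4
```

Run:
```python
from h import *
f=grab('scene','s9.png');g=grab('top','t9.png')
s=state();print(s['time'],s['tool_pos'])
def crop(F,b,k): x0,y0,x1,y1=b; return cv2.resize(F['frame'][y0:y1,x0:x1],None,fx=k,fy=k,interpolation=cv2.INTER_CUBIC)
cv2.imwrite('pics/h4.png',np.hstack([crop(f,(190,160,300,280),3.6),crop(g,(265,140,375,260),3.6)]))
P={}
for th in('bail_grip','knob'):
  for n,F in(('scene',f),('top',g)):
    r=place_of(th,n)[:3];print(th,n,[(np.round(q['uv'],1).tolist(),round(q['score'],2)) for q in r])
print('seat',proj(f,(.531,-.137,.253)),proj(g,(.531,-.137,.253)))
```

```text
28.6833 [0.46677319 0.13976507 0.35766876]
bail_grip scene [([244.7, 215.0], 0.78), ([347.9, 326.9], 0.61)]
bail_grip top [([317.8, 195.8], 0.75), ([318.1, 201.3], 0.58), ([277.1, 103.5], 0.53)]
knob scene [([264.6, 241.0], 0.6)]
knob top [([314.7, 159.0], 0.68)]
seat [245.67825306 214.12973245] [316.96948668 195.91245297]
```

View pics/h4.png

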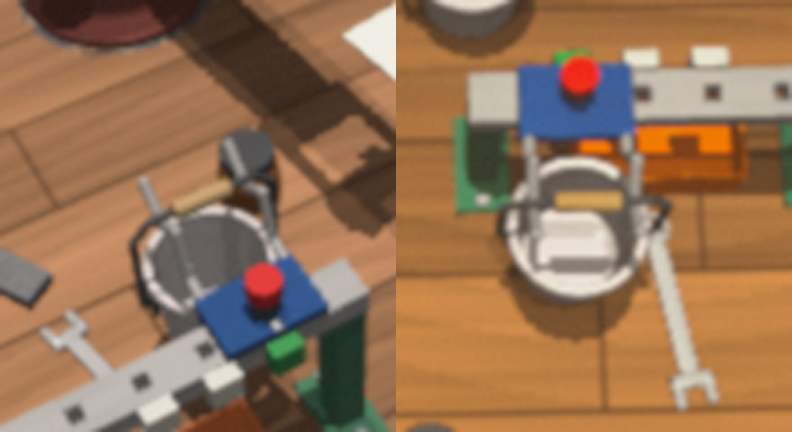

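View pics/t9.png

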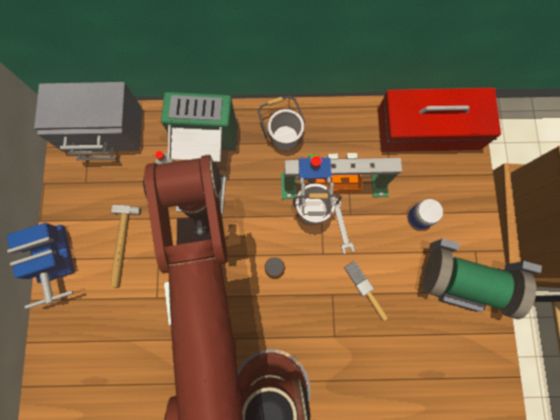

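The pail hangs in both prongs with its grip within 1–2 px of the predicted seat, and nothing else has moved. I'll let it settle and hand in.

Call:
jog_arm(increments=[{"slide":[0,0,0],"rotation":[0,0,0]},{"slide":[0,0,0],"rotation":[0,0,0]},{"slide":[0,0,0],"rotation":[0,0,0]},{"slide":[0,0,0],"rotation":[0,0,0]},{"slide":[0,0,0],"rotation":[0,0,0]},{"slide":[0,0,0],"rotation":[0,0,0]},{"slide":[0,0,0],"rotation":[0,0,0]},{"slide":[0,0,0],"rotation":[0,0,0]},{"slide":[0,0,0],"rotation":[0,0,0]},{"slide":[0,0,0],"rotation":[0,0,0]},{"slide":[0,0,0],"rotation":[0,0,0]},{"slide":[0,0,0],"rotation":[0,0,0]},{"slide":[0,0,0],"rotation":[0,0,0]},{"slide":[0,0,0],"rotation":[0,0,0]},{"slide":[0,0,0],"rotation":[0,0,0]},{"slide":[0,0,0],"rotation":[0,0,0]}])

```text
time: 30.22
tool_pos: [0.4665, 0.1405, 0.3569]
tool_rot: [-0.0, 0.707, 0.707, 0.0]
contact_force: [0.2, 0.6, -0.4]
gripper_width: 0.399
```

```bash
python3 -c "
from plant import manip
print(manip.job_done())"
```

```text
the job is handed in; nothing more can be done
None
```

The job was handed in at about 30 s of the 72 s allowed, with every step done in order; the interface gives no verdict.

- **Carriage:** I pulled the knob, slid the carriage about 165 mm and let the pin drop at the green tag. Triangulated from the images, the knob is at y = −0.137 m against the hole's −0.137 m. Its height matches the starting home height to about 1 mm.
- **Pail on the mat:** I lifted it by its near rim, pulled it out from under the chute, set it on the black mat with the bail folded and released it. While setting it down the wrist read up to about 29 N, and I eased off before letting go.
- **Bail and hanging:** I swung the bail upright with the pail standing, then hung it in the double hook.
- **Last checks:** The last pictures were taken about 1.5 s before hand-in. They show the bail in both prongs, the grip within 1–2 px of the predicted seat in both views, the arm clear of the pail, and the other things seemingly where they were. No check failed. The only disagreement was 2–3 mm between the two cameras, about their stated calibration error.

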